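# Load the vial mixer and hold its sprung arm back past the click

## Robot

A 6-joint arm with a two-finger parallel gripper is mounted at the origin on the work surface. World frame = base frame: x ahead of the robot, y to its left, z up, the work surface at z = 0. Lengths are in mm, angles in rad, forces in N, time in s.
With the tool pointing down it reaches from about 300 to 750 mm from the base axis. Payload 8.5 kg.
Tool frame: the origin (TCP) lies midway between the tips of the shut fingers; the grasp point (between the pads) lies r.grip_point_offset behind it (r.grip_point_offset is the distance from the TCP to the grasp point, in mm); y points along the fingers, z is the direction in which the jaws open and shut, and the axes are right-handed (so a half turn about y gives the same grasp; the last joint's range is limited). The gripper opens to 88 mm and grips with 3 to 60 N. Pads are 18 mm wide; open, the fingers measure 123 mm over their backs; the gripper's body (75 mm by 187 mm) begins 45 mm behind the grasp point.
Start: joints at [1.029, 0.381, 1.297, -0, 1.464, -0.215], TCP at [176.549, 520.875, 238.748] pointing down, gripper open.
Joint ranges: [-3.11, 3.11], [-0.89, 2.33], [0.22, 2.48], [-1.42, 4.56], [0.17, 2.85], [-2.88, 2.88]. Speed limits (rad/s): [2.39, 2.39, 3.14, 3.14, 3.14, 3.14].

## Interface

Orientations are given as a 3x3 rotation matrix whose columns are the frame's x, y, z axes.
In Python, from plant import r, camera, workorder gives the robot as it stands.
- The arm moves only by the tool jog_arm, never from a script. Its argument "steps" is a list of rows, each a list of 7 numbers: the opening, from 0 (shut) to 1 (fully open), then the shift along the tool's x, y, z in units of 60 mm (1.0 is 60 mm), then the turn, a rotation vector about the tool's x, y, z in rad. In form: [[gripper, x, y, z, ax, ay, az], ...]. A call has 1 to 5 rows; each row shifts and turns the pose as measured when the row begins, along the tool's axes as they then stand; what a row does not reach is not made up. A row lasts 1/8 s, in which the tool goes at most 62.5 mm and 10.7 degrees, less where a joint would pass 70% of its speed; a pose out of reach is approached as far as the arm can. A call is refused whole if a number of a shift passes 1 or a number of a turn 0.188, either way. A call with a gripper value outside its range is refused whole. The fingers move at their own pace and stop on an object; the grip force is fixed at half the most. Time passes only in rows, so rows that do not move let the fingers close. It gives the time, the measured TCP pose, the force and the opening at its end, in the units of the state.
- r.get_state(): the state, without advancing time (a new reading comes with each control period).
- camera(name): name is "scene" or "top" or "wrist"; returns a dict with "img" (420x560x3 uint8, red, green, blue), "range_z" (420x560 float32, mm along the optical axis (not along the pixel's ray), 0 where there is no reading), "camera_matrix" (3x3 intrinsics, pixels), "cam_to_world" (4x4, takes a point from camera to world coordinates); the wrist camera has in their place "T_tool_cam" (4x4, takes a point from camera to tool coordinates, whose origin is the TCP and whose axes are the tool frame's). Camera axes: x right, y down, z forward; pixel columns grow to the right and rows downward; lengths in mm; the calibration is good to about 2 mm. The wrist camera is an equidistant fisheye: a pixel r from the principal point sees the ray r / f radians off the axis. A picture is of the moment at which its call begins: read the wrist's pose just before it.
- workorder.close_job(): hands the job in, once; it reports no verdict.
The state is a dict: "t": time; "joint_pos": joint angles; "joint_vel": joint speeds; "joint_torque": joint torques, N m; "eef_pos": TCP position; "tool_rot": TCP orientation; "wrist_force": force on the tool from outside, world axes, zero at the start; "wrist_torque": the same for the moment, N m; "opening": finger opening in mm.
Only numpy, scipy, OpenCV 4.12 (cv2) and the standard library are available. Lean on these libraries where they do the work, as an engineer would, in place of code of your own. Each camera call takes 0.05 s, during which the arm holds its last target.

## Task

Take the orange-capped vial out of the white rack and seat it fully down in the well of the small vial mixer, let go of it, and only then push the mixer's sprung blue arm (it has a yellow post for this) past its click and right back so that its black pad covers the vial. The mixer runs only while the arm is held there and the arm springs open when let go, so finish with the gripper still holding it back. Leave the other vials in the rack and everything else on the bench where it is.

Things in the scene. Friction and masses are not known exactly. Their poses are not given: they have to be found in the camera images.
- vial: amber vial with an orange cap, the one to load: 16 mm across (cap 16.6), 70 mm tall, the cap its top 20 mm, about 25 g. Origin at the centre of its foot, z up along it. Starts upright in one of the rack's four holes, 30 mm deep, so 40 mm stand above the rack. The foot has a 2 mm wide, 3 mm high chamfer.
- rack: fixed white block, 60 (x) by 190 (y) by 45 mm high, four holes in a row along its y axis at -67.5, -22.5, 22.5 and 67.5 mm, each 18 mm wide, 30 mm deep, a vial in each. Origin at the centre of its underside, on the bench. Rack and mixer may stand on either side of the bench, each turned by up to 0.4 rad.
- mixer: fixed vial mixer, origin on the bench top: white base plate 15 mm thick, x -75 to 95, y -130 to 90 mm; aluminium well block 50 x 50 mm, top 50 mm above the bench, centred at (30, 50) mm; grey motor hump 43 mm high at x 56 to 92, y -50 to 50 mm; the arm's hinge column at (30, -70) mm; beside it at (30, -118) mm the grey guide, 109 mm high, of a brass sprung pawl.
- well_mouth (a point): centre of the well's mouth, on the top face of the aluminium block, 50 mm above the bench; z up, x and y as the mixer's. The well is 18 mm wide with a 2.5 mm chamfer and 30 mm deep, so a seated vial's foot lies 30 mm below this point and its top 40 mm above it.
- hinge_axis (a point): point on the arm's vertical hinge axis, 100 mm above the bench.
- tensioner (a joint): sprung arm's angle, rad: 0 at rest (open, pointing forward, clear of the well), grows clockwise from above as it is pushed back towards the mixer's +x; 0.90 pad centred over the well, 0.95 hard stop. Spring at the post: 4.5 N at rest, 8 N at the stop. From 0.53 a tooth rides over the sprung pawl (3 N more) and drops off by 0.79: the click. It does not latch: let go, the arm springs open.
- tension_arm: the moving arm and all it carries: blue bar 18 mm wide, its underside 95 and its top 105 mm above the bench; black round pad 40 mm across at its free end, 120 mm from the hinge axis; upright yellow post. Origin on the hinge axis at the bench top, y axis along the bar to the pad. Pushed back, the pad passes 5 mm over a fully seated vial; a vial standing higher blocks it.
- post_top (a point): centre of the top of the yellow post, 137 mm above the bench; the post is 14 mm across, upright, and stands 32 mm above the blue bar, 80 mm from the hinge axis. It can be pushed or pinched from above.
- keeper (a point): centre of the underside of the black pad, 95 mm above the bench, 120 mm from the hinge axis.
- spare1: white-capped amber vial, bystander, same size as the orange-capped one, standing in a hole of the rack; origin at the centre of its foot
- spare2: white-capped amber vial, bystander, same size as the orange-capped one, standing in a hole of the rack; origin at the centre of its foot
- spare3: white-capped amber vial, bystander, same size as the orange-capped one, standing in a hole of the rack; origin at the centre of its foot
- driver: screwdriver with a green handle, 170 mm long, lying at the left, bystander; origin at its underside
- solvent: bottle with a blue cap, 60 mm across, 150 mm tall, bystander; origin at the centre of its underside
- jar: glass jar, 64 mm across, 70 mm tall, bystander; origin at the centre of its underside
- board: blue circuit board, 90 mm square, lying flat, bystander; origin at the centre of its underside

How it is judged (in metres and radians):
On the way, in this order (a step that is already met when the one before it is completed fails the run):
1. the orange-capped vial stands fully down in the mixer's well and has been let go, with the arm still open (horizontal distance between vial and well_mouth below 0.004 m and z of vial in the frame of well_mouth below -0.026 m and angle between vial's own z axis and vertical below 0.12 rad and contact force between the fingers and vial below 0.1 N and value of joint tensioner below 0.4 rad), for 0.2 s.
2. the sprung arm is pushed back past its click, its pad over the vial (value of joint tensioner above 0.8 rad and contact force between the fingers and tension_arm above 2 N), for 0.3 s.
At the end, for the whole second after the job is handed in: The vial stands in the mixer's well, within 4 mm of its centre, foot at least 26 mm below the mouth, upright within 0.12 rad, untouched by the gripper; the fingers hold the sprung arm back past its click, beyond 0.80 rad and still, pushing on it with more than 2 N (all of step 2 and horizontal distance between vial and well_mouth below 0.004 m and z of vial in the frame of well_mouth below -0.026 m and angle between vial's own z axis and vertical below 0.12 rad and velocity of joint tensioner between -0.1 and 0.1 rad/s and contact force between the fingers and vial below 0.1 N); the arm keeps its last pose, push and grip.
It fails at once if another vial is disturbed (moved more than 30 mm) (distance of any of spare1, spare2, spare3 from where it was at the start of the episode above 0.03 m).
It fails at once if the screwdriver, bottle, jar or circuit board is moved by more than 30 mm (distance of any of driver, solvent, jar, board from where it was at the start of the episode above 0.03 m).
It also fails if it takes over 58 s, if anything falls off the work surface, if the arm or the gripper's body presses on something with over 40 N, if the wrist force passes 120 N, or if a joint passes its speed limit or range.

## Working session

There is one attempt and no reset: what is moved stays moved. The work goes in short steps, Python scripts to look and compute and a tool call to move; the robot and the scene stay as the last step left them, time stands still between calls to the robot, and variables do not carry over. Pictures are saved under pics/ and viewed, and the job is handed in when it is done.

Besides the shell and the picture viewer there is one more tool, called as name(argument=value, ...), one argument or row to a line, values as JSON. jog_arm: Moves the arm, as the interface text tells. Its arguments: {"type":"object","properties":{"steps":{"type":"array","items":{"type":"array","items":{"type":"number"}}}},"required":["steps"]}

```bash
ls; mkdir -p pics; python3 - <<'E'
from plant import r,camera
import cv2,numpy as np,pickle
s=r.get_state()
for k,v in s.items(): print(k,np.round(v,3).tolist())
print(r.grip_point_offset)
d={}
for n in ["scene","top"]:
    c=camera(n); d[n]=c
    cv2.imwrite(f"pics/{n}0.png",c["img"][:,:,::-1]); print(n,c["camera_matrix"],np.round(c["cam_to_world"],3))
pickle.dump(d,open("cams0.pkl","wb"))
E
```

```text
pics
t 0.0
joint_pos [1.029, 0.381, 1.298, -0.0, 1.464, -0.215]
joint_vel [0.001, -0.002, 0.001, -0.0, 0.0, -0.001]
joint_torque [0.0, -43.793, -22.455, 0.071, 0.035, -0.0]
eef_pos [176.423, 520.641, 238.137]
tool_rot [[0.947, -0.001, 0.321], [-0.321, -0.001, 0.947], [-0.0, -1.0, -0.001]]
wrist_force [-0.334, -0.055, 0.233]
wrist_torque [0.045, -0.008, 0.007]
opening 87.859
18.700000000000003
scene [[524.01072977   0.         284.04912897]
 [  0.         524.01072977 206.72782292]
 [  0.           0.           1.        ]] [[-1.780000e-01  6.710000e-01 -7.190000e-01  1.653568e+03]
 [ 9.840000e-01  1.270000e-01 -1.250000e-01  1.642300e+02]
 [ 7.000000e-03 -7.300000e-01 -6.830000e-01  1.172586e+03]
 [ 0.000000e+00  0.000000e+00  0.000000e+00  1.000000e+00]]
top [[407.81355995   0.         273.0403956 ]
 [  0.         407.81355995 201.58767022]
 [  0.           0.           1.        ]] [[ 2.400000e-02 -9.840000e-01  1.790000e-01  2.525160e+02]
 [-9.990000e-01 -2.700000e-02 -1.900000e-02 -3.663000e+00]
 [ 2.300000e-02 -1.780000e-01 -9.840000e-01  1.559663e+03]
 [ 0.000000e+00  0.000000e+00  0.000000e+00  1.000000e+00]]
```

View pics/scene0.png

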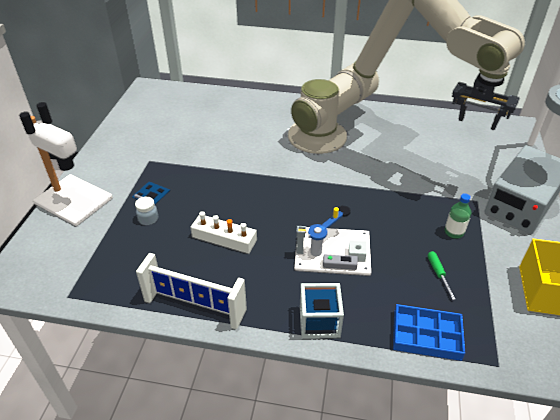

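View pics/top0.png

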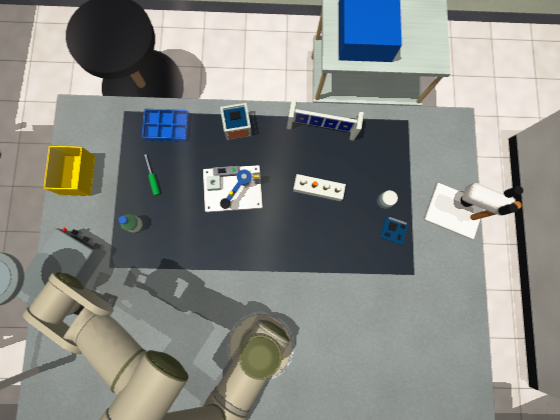

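The overhead view shows the rack at about (320,187) with the orange cap at (315,184). The mixer is at about (232,188), with its well at (213,183), hinge at (245,177) and pad at (226,203). Next I'll measure these.

```bash
cat > h.py <<'E'
import numpy as np,cv2,pickle
def cloud(c):
    K=c["camera_matrix"];z=c["range_z"].astype(float);v,u=np.mgrid[:z.shape[0],:z.shape[1]]
    P=np.stack([(u-K[0,2])/K[0,0]*z,(v-K[1,2])/K[1,1]*z,z],-1)
    T=c["cam_to_world"];W=P@T[:3,:3].T+T[:3,3];W[z<=0]=np.nan
    return W
E
python3 - <<'E'
from h import *
d=pickle.load(open("cams0.pkl","rb"))
for n in d:
    c=d[n];W=cloud(c);im=c["img"].astype(int);hsv=cv2.cvtColor(c["img"],cv2.COLOR_RGB2HSV)
    H,S,V=[hsv[...,i].astype(int) for i in range(3)]
    X,Y,Z=W[...,0],W[...,1],W[...,2]
    ws=(X>250)&(X<750)&(abs(Y)<450)
    print(n,"table z",np.nanmedian(Z[ws&(V<50)]))
    def rep(name,m):
        m=m&ws
        k,l,st,_=cv2.connectedComponentsWithStats(m.astype(np.uint8))
        for i in range(1,k):
            if st[i,4]<4: continue
            q=l==i; P=W[q]
            vv,uu=np.nonzero(q)
            print(name,st[i,4],"px",uu.mean().round(1),vv.mean().round(1),"med",np.nanmedian(P,0).round(1),"min",np.nanmin(P,0).round(1),"max",np.nanmax(P,0).round(1))
    rep("orange",(H>6)&(H<17)&(S>180)&(V>120))
    rep("yellow",(H>20)&(H<33)&(S>150)&(V>120))
    rep("blue",(H>100)&(H<120)&(S>150)&(V>80)&(Z>80)&(Z<120))
    rep("white z>75",(S<50)&(V>150)&(Z>75)&(Z<95))
    rep("racktop",(S<50)&(V>130)&(Z>38)&(Z<52))
    rep("base",(S<50)&(V>130)&(Z>8)&(Z<22))
    cv2.imwrite(f"pics/{n}z.png",cv2.resize(c["img"][150:220,190:370,::-1] if n=="top" else c["img"][180:290,180:400,::-1],None,fx=4 if n=="top" else 3.5,fy=4 if n=="top" else 3.5,interpolation=cv2.INTER_CUBIC))
E
```

```text
scene table z 2.152454490155833
orange 28 px 229.1 223.3 med [ 601.8 -182.8   78.2] min [ 517.3 -220.7    3.8] max [ 607.  -177.2   87.4]
yellow 46 px 335.3 211.8 med [544.9 121.9 127.2] min [386.7 110.2  -2.6] max [553.  128.9 140.5]
yellow 10 px 302.3 229.4 med [612.9  36.9 106. ] min [608.2  26.4 101.5] max [616.3  44.3 110.3]
blue 286 px 323.0 227.5 med [595.6  93.6 105.1] min [517.2  55.2  94.2] max [641.5 141.6 113.9]
white z>75 26 px 202.3 213.9 med [ 583.5 -271.5   83.4] min [ 574.3 -277.5   76.4] max [ 591.9 -261.7   89.6]
white z>75 24 px 215.8 217.3 med [ 591.5 -227.6   84.2] min [ 575.4 -235.    76.7] max [ 599.5 -219.7   88.1]
white z>75 28 px 243.2 225.5 med [ 609.  -139.    83.4] min [ 594.5 -146.1   75.5] max [ 616.7 -130.4   90.5]
racktop 39 px 152.5 211.0 med [ 561.7 -441.6   44.9] min [ 543.5 -449.9   39.1] max [ 578.1 -434.9   51.5]
racktop 770 px 223.8 230.1 med [ 601.9 -204.4   44.7] min [ 547.4 -304.5   38. ] max [ 641.  -107.    51.8]
racktop 174 px 357.7 247.0 med [596.4 198.   49.1] min [569.1 172.   38.4] max [625.9 225.1  52. ]
racktop 4 px 303.0 246.5 med
[... 1218 characters left out ...]
326.9 185.3 med [ 588.6 -230.5   84.3] min [ 579.9 -237.9   77. ] max [ 596.7 -223.5   91.4]
white z>75 16 px 338.8 187.6 med [ 579.4 -275.5   83.3] min [ 575.2 -282.6   79.1] max [ 587.3 -268.2   89.4]
racktop 76 px 230.3 169.7 med [648.3 135.2  42.1] min [629.1 107.8  38.2] max [663.2 174.   49.7]
racktop 159 px 213.8 179.9 med [605.6 192.6  47.4] min [572.6 168.6  38.3] max [654.  220.7  52. ]
racktop 629 px 319.3 186.5 med [ 591.  -209.2   44. ] min [ 548.6 -305.5   38. ] max [ 638.6 -110.8   51.8]
base 103 px 251.0 168.3 med [664.7  52.1  14.5] min [640.2  24.7   8.6] max [678.2 103.1  21.6]
base 1322 px 231.9 194.0 med [555.5 125.   14.5] min [489.2   9.    8.1] max [659.4 238.8  22. ]
```

```bash
python3 - <<'E'
from plant import r
import plant
print([x for x in dir(r) if x[0]!='_'])
E
```

```text
['PlanningError', 'get_state', 'grip_point_offset']
```

View pics/topz.png

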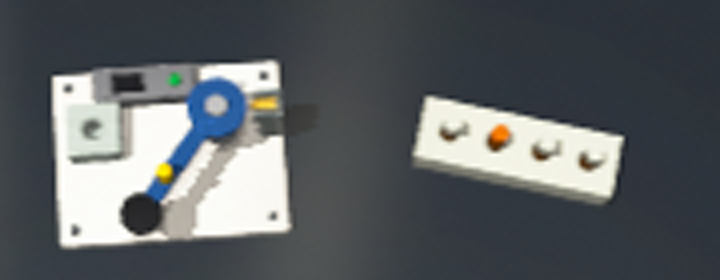

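View pics/scenez.png

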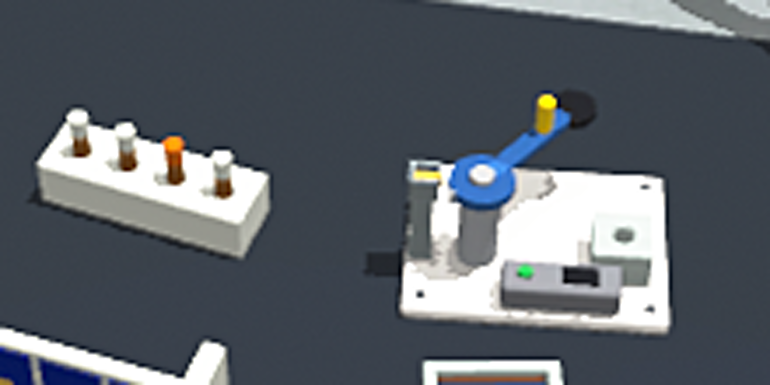

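The close-ups agree with the task description. The mixer's +x points away from the robot, and its arm is open towards the robot. The orange vial is in hole +22.5. Next I'll fit the rack and mixer poses.

```bash
python3 - <<'E'
from h import *
d=pickle.load(open("cams0.pkl","rb"))
for n in d:
    c=d[n];W=cloud(c)
    X,Y,Z=W[...,0],W[...,1],W[...,2]
    zt=2.2
    def rect(m,name):
        P=W[m][:,:2].astype(np.float32)
        # trimmed rectangle: 
        (cx,cy),(w,h),a=cv2.minAreaRect(P); print(n,name,len(P),round(cx,1),round(cy,1),round(w,1),round(h,1),round(a,2))
    hsv=cv2.cvtColor(c["img"],cv2.COLOR_RGB2HSV);S,V=hsv[...,1],hsv[...,2]
    rect((X>470)&(X<700)&(Y>-5)&(Y<260)&(abs(Z-15)<4)&(V>100),"base")
    rect((X>530)&(X<660)&(Y>-320)&(Y<-95)&(abs(Z-45)<4)&(V>100),"rack")
    rect((X>560)&(X<640)&(Y>160)&(Y<235)&(abs(Z-50)<4)&(V>80),"well")
    # plate pixels edges: pixel-mask polygon -> ray to z=15
    K=c["camera_matrix"];T=c["cam_to_world"]
    def ray(u,v,z):
        dd=T[:3,:3]@np.array([(u-K[0,2])/K[0,0],(v-K[1,2])/K[1,1],1]); t=(z-T[2,3])/dd[2]; return (T[:3,3]+t*dd).round(1)
    import itertools
    if n=="top":
        # crop pix/4+offset
        for nm,(u,v),z in [("well",(92,128),50),("hub",(215,104),110),("post",(165,172),137),("pad",(140,213),105),("pFL",(52,75),15),("pFR",(277,62),15),("pNR",(289,230),15),("pNL",(62,246),15),("blk FL",(70,108),50),("blkFR",(121,103),50),("blkNR",(122,153),50),("blkNL",(70,158),50),("ocap",(499,135),85),("w1",(452,129),85),("w4",(591,156),85),("w3",(545,149),85)]:
            print(nm,ray(190+u/4-.375,150+v/4-.375,z))
    else:
        for nm,(u,v),z in [("well",(624,235),50),("hub",(482,174),110),("post",(547,99),137),("ocap",(173,144),85),("w1",(222,156),85),("w4",(78,116),85)]:
            print(nm,ray(180+u/3.5-.36,180+v/3.5-.36,z))
E
```

```text
scene base 1509 586.3 127.9 174.6 219.2 5.41
scene rack 659 593.2 -205.9 193.3 67.2 79.33
scene well 188 604.1 191.7 66.6 62.5 3.96
well [598.8 199.1  50. ]
hub [609.3  78.7 110. ]
post [539.9 122.2 137. ]
ocap [ 597.8 -184.2   85. ]
w1 [ 604.1 -140.2   85. ]
w4 [ 579.8 -272.7   85. ]
top base 1131 583.3 125.1 170.3 218.5 5.99
top rack 484 592.5 -208.5 190.1 60.5 79.89
top well 116 605.5 195.6 66.9 49.1 3.18
well [597.4 198.   50. ]
hub [609.4  79.3 110. ]
post [539.4 119.8 137. ]
pad [507.4 143.5 105. ]
pFL [657.1 244.1  15. ]
pFR [676.7  25.8  15. ]
pNR [510.6   9.3  15. ]
pNL [489.2 225.5  15. ]
blk FL [616.2 219.8  50. ]
blkFR [622.5 171.8  50. ]
blkNR [574.1 168.6  50. ]
blkNL [567.8 217.2  50. ]
ocap [ 593.7 -183.6   85. ]
w1 [ 598.1 -139.8   85. ]
w4 [ 576.2 -269.3   85. ]
w3 [ 581.6 -226.4   85. ]
```

```bash
cat >> h.py <<'E'
from scipy.spatial.transform import Rotation as Ro
def Rdown(az): # tool y down, tool z at azimuth az
    z=np.array([np.cos(az),np.sin(az),0]);y=np.array([0,0,-1.]);return np.column_stack([np.cross(y,z),y,z])
def plan(s,p,az,g,step=55,n=None,pr=True):
    p0=np.array(s["eef_pos"]);R0=np.array(s["tool_rot"]);R1=Rdown(az)
    rv=Ro.from_matrix(R0.T@R1).as_rotvec();dp=np.array(p)-p0
    n=n or max(int(np.ceil(np.linalg.norm(dp)/step)),int(np.ceil(np.abs(rv).max()/0.18)),1)
    rows=[]
    for i in range(n):
        R=R0@Ro.from_rotvec(rv*i/n).as_matrix()
        rows.append([g]+np.round(R.T@dp/n/60,3).tolist()+np.round(rv/n,3).tolist())
    print("dist",np.round(dp,1),"turn",np.round(rv,3),"n",n)
    for i in range(0,n,5): print([[float(x)+0.0 for x in q] for q in rows[i:i+5]])
E
cat > go.py <<'E'
import sys
from h import *
from plant import r
a=[float(x) for x in sys.argv[1:]]  # x y z az g [step]
s=r.get_state();print("t",s["t"],np.round(s["eef_pos"],1),"az",np.arctan2(s["tool_rot"][1][2],s["tool_rot"][0][2]).round(3),"F",np.round(s["wrist_force"],1),"open",round(float(s["opening"]),1),"tilt",np.round(np.array(s["tool_rot"])[:,1],3))
if len(a)>3: plan(s,a[:3],a[3],a[4],*(a[5:]))
E
python3 go.py 596 -185 190 -0.185 0.6
```

```text
t 0.1 [176.4 520.7 238.2] az 1.244 F [-0.6 -0.3  0.3] open 88.2 tilt [-0.001 -0.001 -1.   ]
dist [ 419.6 -705.7  -48.2] turn [1.000e-03 1.429e+00 1.000e-03] n 15
[[0.6, 0.693, 0.054, -0.593, 0.0, 0.095, 0.0], [0.6, 0.746, 0.054, -0.524, 0.0, 0.095, 0.0], [0.6, 0.793, 0.054, -0.451, 0.0, 0.095, 0.0], [0.6, 0.832, 0.054, -0.373, 0.0, 0.095, 0.0], [0.6, 0.864, 0.054, -0.293, 0.0, 0.095, 0.0]]
[[0.6, 0.888, 0.054, -0.209, 0.0, 0.095, 0.0], [0.6, 0.904, 0.054, -0.124, 0.0, 0.095, 0.0], [0.6, 0.911, 0.054, -0.037, 0.0, 0.095, 0.0], [0.6, 0.911, 0.054, 0.05, 0.0, 0.095, 0.0], [0.6, 0.902, 0.054, 0.136, 0.0, 0.095, 0.0]]
[[0.6, 0.885, 0.054, 0.221, 0.0, 0.095, 0.0], [0.6, 0.86, 0.054, 0.305, 0.0, 0.095, 0.0], [0.6, 0.827, 0.054, 0.385, 0.0, 0.095, 0.0], [0.6, 0.787, 0.054, 0.462, 0.0, 0.095, 0.0], [0.6, 0.739, 0.054, 0.535, 0.0, 0.095, 0.0]]
```

jog_arm(
  steps=[
    [0.6,0.69,0,-0.59,0,0.095,0],
    [0.6,0.75,0,-0.52,0,0.095,0],
    [0.6,0.79,0,-0.45,0,0.095,0],
    [0.6,0.83,0,-0.37,0,0.095,0],
    [0.6,0.86,0,-0.29,0,0.095,0],
  ],
)

```text
t: 0.72
eef_pos: [317.1, 281.2, 236.6]
tool_rot: [[0.689, -0.002, 0.724], [-0.724, -0.003, 0.689], [0.0, -1.0, -0.004]]
wrist_force: [0.4, -0.4, -0.1]
opening: 53.0
```

jog_arm(
  steps=[
    [0.6,0.89,0,-0.21,0,0.095,0],
    [0.6,0.9,0,-0.12,0,0.095,0],
    [0.6,0.91,0,-0.04,0,0.095,0],
    [0.6,0.91,0,0.05,0,0.095,0],
    [0.6,0.9,0,0.14,0,0.095,0],
  ],
)

```text
t: 1.35
eef_pos: [456.5, 35.9, 236.5]
tool_rot: [[0.266, -0.003, 0.964], [-0.964, -0.002, 0.266], [0.002, -1.0, -0.004]]
wrist_force: [0.9, 0.1, -0.0]
opening: 53.2
```

```bash
python3 go.py 596 -185 190 -0.185 0.6
```

```text
t 1.35 [456.5  35.9 236.5] az 0.269 F [ 0.9  0.1 -0. ] open 53.2 tilt [-0.003 -0.002 -1.   ]
dist [ 139.5 -220.9  -46.5] turn [0.003 0.454 0.002] n 5
[[0.6, 0.833, 0.155, 0.253, 0.001, 0.091, 0.0], [0.6, 0.807, 0.155, 0.327, 0.001, 0.091, 0.0], [0.6, 0.774, 0.155, 0.399, 0.001, 0.091, 0.0], [0.6, 0.735, 0.155, 0.468, 0.001, 0.091, 0.0], [0.6, 0.689, 0.155, 0.532, 0.001, 0.091, 0.0]]
```

jog_arm(
  steps=[
    [0.6,0.83,0.15,0.25,0,0.091,0],
    [0.6,0.81,0.15,0.33,0,0.091,0],
    [0.6,0.77,0.15,0.4,0,0.091,0],
    [0.6,0.74,0.15,0.47,0,0.091,0],
    [0.6,0.69,0.15,0.53,0,0.091,0],
  ],
)

```text
t: 1.98
eef_pos: [597.5, -194.7, 189.4]
tool_rot: [[-0.202, -0.004, 0.979], [-0.979, -0.001, -0.202], [0.002, -1.0, -0.004]]
wrist_force: [0.3, 0.5, -0.1]
opening: 53.1
```

```bash
python3 go.py; python3 - <<'E'
from h import *
from plant import r,camera
s=r.get_state();c=camera("wrist");c["s"]=s;pickle.dump(c,open("w1.pkl","wb"))
cv2.imwrite("pics/w1.png",c["img"][:,:,::-1]);print(c["camera_matrix"],np.round(c["T_tool_cam"],3),{k:np.shape(v) for k,v in c.items() if k!='s'})
E
```

```text
t 1.975 [ 597.5 -194.7  189.4] az -0.203 F [ 0.3  0.5 -0.1] open 53.1 tilt [-0.004 -0.001 -1.   ]
[[325.1922621    0.         276.86849835]
 [  0.         325.1922621  203.54721508]
 [  0.           0.           1.        ]] [[ 0.00000e+00  9.54000e-01  2.99000e-01 -7.77120e+01]
 [ 2.00000e-03 -2.99000e-01  9.54000e-01 -1.46494e+02]
 [ 1.00000e+00  0.00000e+00 -2.00000e-03 -6.87000e-01]
 [ 0.00000e+00  0.00000e+00  0.00000e+00  1.00000e+00]] {'img': (420, 560, 3), 'range_z': (420, 560), 'camera_matrix': (3, 3), 'T_tool_cam': (4, 4)}
```

View pics/w1.png

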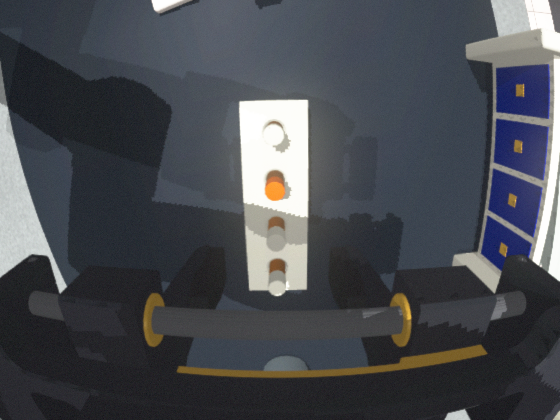

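The wrist view shows the rack, with the orange cap top at about (275,189) and the rack lined up with the jaws. Next I'll work out the cap's position.

```bash
cat >> h.py <<'E'
def wray(c,u,v):
    K=c["camera_matrix"];x=(u-K[0,2])/K[0,0];y=(v-K[1,2])/K[1,1];th=np.hypot(x,y)
    k=np.where(th>1e-9,np.sin(th)/np.maximum(th,1e-9),1)
    d=np.stack([x*k,y*k,np.cos(th)],-1)
    T=c["T_tool_cam"];R=np.array(c["s"]["tool_rot"]);p=np.array(c["s"]["eef_pos"])
    return R@T[:3,3]+p, d@(R@T[:3,:3]).T, d
def wplane(c,u,v,z):
    o,d,_=wray(c,np.asarray(u,float),np.asarray(v,float));return o+d*((z-o[2])/d[...,2])[...,None]
def wcloud(c):
    z=c["range_z"].astype(float);v,u=np.mgrid[:z.shape[0],:z.shape[1]]
    o,d,dc=wray(c,u.astype(float),v.astype(float));W=o+d*(z/dc[...,2])[...,None];W[z<=0]=np.nan;return W
E
python3 - <<'E'
from h import *
c=pickle.load(open("w1.pkl","rb"));W=wcloud(c);hsv=cv2.cvtColor(c["img"],cv2.COLOR_RGB2HSV);H,S,V=[hsv[...,i].astype(int) for i in range(3)]
m=(H>4)&(H<17)&(S>200)&(V>200);m[:150]=0;m[250:]=0
vv,uu=np.nonzero(m);P=W[m];print(len(P),uu.mean(),vv.mean(),np.nanmedian(P,0),np.nanmin(P,0),np.nanmax(P,0))
top=P[abs(P[:,2]-np.nanmax(P[:,2]))<4];print("top",len(top),top.mean(0),(top.min(0)+top.max(0))/2)
print(cv2.minEnclosingCircle(np.stack([uu,vv],1).astype(np.float32)))
mt=m&(W[...,2]>82)
v2,u2=np.nonzero(mt);print("plane85",wplane(c,[u2.mean()],[v2.mean()],85.),len(v2))
for z,nm in((45,"rack"),):
    q=(abs(W[...,2]-45)<4)&(S<60)&(V>150);q[:, :200]=0;q[:,330:]=0
    v,u=np.nonzero(q);print(cv2.minAreaRect(wplane(c,u,v,45.)[:,:2].astype(np.float32)))
E
```

```text
183 274.24590163934425 191.7377049180328 [ 595.50579309 -185.44299304   85.58977314] [ 589.61632216 -191.68734559   83.54019926] [ 602.59442657 -177.73096336   86.98739511]
top 183 [ 595.75726152 -185.40353979   85.55601674] [ 596.10537437 -184.70915447   85.26379719]
((274.39324951171875, 190.61798095703125), 8.71708869934082)
plane85 [[ 595.72103922 -185.54200829   85.        ]] 183
((591.4743041992188, -207.275634765625), (190.43821716308594, 60.30936050415039), 79.62378692626953)
```

```bash
python3 go.py 595.8 -185.3 110 -0.182 0.45
```

```text
t 2.025 [ 599. -200.  187.] az -0.211 F [-3.3 -2.5 -2.2] open 52.7 tilt [-0.005 -0.002 -1.   ]
dist [ -3.2  14.7 -77. ] turn [ 0.004 -0.029  0.003] n 2
[[0.45, -0.116, 0.641, -0.049, 0.002, -0.014, 0.002], [0.45, -0.116, 0.641, -0.049, 0.002, -0.014, 0.002]]
```

jog_arm(
  steps=[
    [0.45,-0.12,0.4,-0.05,0.002,-0.014,0.002],
    [0.45,-0.12,0.4,-0.05,0.002,-0.014,0.002],
    [0.45,0,0,0,0,0,0],
    [0.45,0,0,0,0,0,0],
  ],
)

```text
t: 2.52
eef_pos: [596.1, -186.7, 136.2]
tool_rot: [[-0.184, -0.002, 0.983], [-0.983, 0.002, -0.184], [-0.001, -1.0, -0.002]]
wrist_force: [0.5, -0.6, 0.8]
opening: 39.8
```

```bash
python3 - <<'E'
from h import *
from plant import r,camera
s=r.get_state();c=camera("wrist");c["s"]=s;pickle.dump(c,open("w2.pkl","wb"))
cv2.imwrite("pics/w2.png",c["img"][:,:,::-1])
W=wcloud(c);hsv=cv2.cvtColor(c["img"],cv2.COLOR_RGB2HSV);H,S,V=[hsv[...,i].astype(int) for i in range(3)]
m=(H>4)&(H<17)&(S>200)&(V>200);m[:100]=0;m[350:]=0
m&=(abs(W[...,2]-85)<4)
P=W[m];print(len(P),P.mean(0),(P.min(0)+P.max(0))/2)
E
python3 go.py 595.8 -185.3 110 -0.182 0.45
```

```text
t 2.575 [ 596.1 -186.6  136.2] az -0.185 F [-0.5 -0.1 -0.3] open 39.4 tilt [-0.002  0.002 -1.   ]
dist [ -0.3   1.3 -26.2] turn [ 0.002 -0.003 -0.001] n 1
[[0.45, -0.02, 0.436, -0.007, 0.002, -0.003, -0.001]]<stdin>:8: RuntimeWarning: Mean of empty slice.
  ret = um.true_divide(
Traceback (most recent call last):
ValueError: zero-size array to reduction operation minimum which has no identity
```

View pics/w2.png

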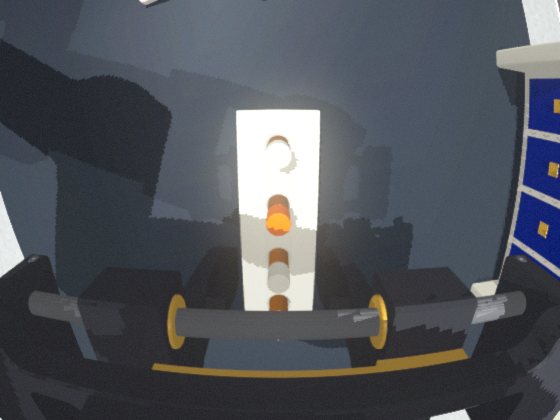

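```bash
python3 - <<'E'
from h import *
c=pickle.load(open("w2.pkl","rb"));W=wcloud(c)
for v in range(205,244,3): print(v,c["img"][v,279],W[v,279].round(1))
print(wplane(c,[279],[226],85.))
cv2.imwrite("pics/w2z.png",cv2.resize(c["img"][180:300,220:340,::-1],None,fx=5,fy=5,interpolation=cv2.INTER_CUBIC))
E
```

```text
205 [230 151  97] [ 598.2 -177.    69.6]
208 [229 144  90] [ 598.1 -177.1   75.9]
211 [227 138  88] [ 598.2 -176.9   82.9]
214 [255 192  77] [ 597.9 -178.1   85.3]
217 [255 185  68] [ 597.5 -180.2   84.9]
220 [255 187  67] [ 597.2 -181.8   86.2]
223 [255 180  63] [ 596.8 -184.2   85.3]
226 [255 182  62] [ 596.4 -186.1   85.5]
229 [225 131  72] [ 596.1 -188.3   85.3]
232 [205 120  71] [ 595.7 -190.3   85.5]
235 [206 138 101] [ 595.3 -192.4   85.4]
238 [205 200 186] [ 591.8 -211.7   45.3]
241 [203 196 182] [ 591.4 -214.1   45.6]
[[ 596.41236291 -186.34621227   85.        ]]
```

View pics/w2z.png

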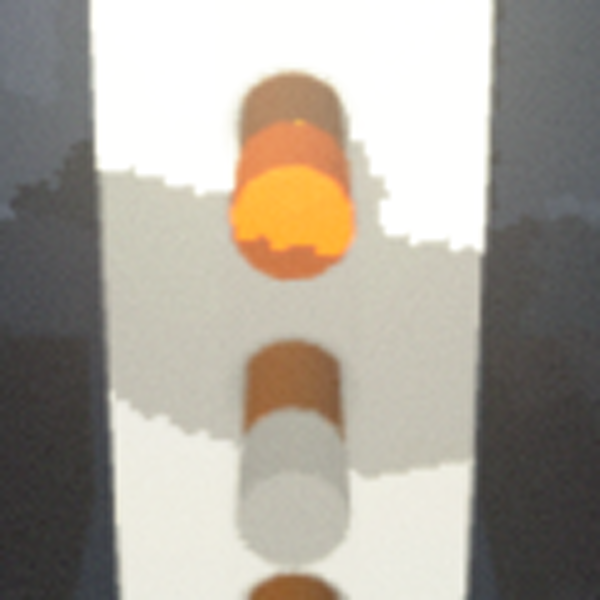

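The cap top is centred at about (596.3, -185.3, 85.4), and the earlier measurement agrees. Descending.

jog_arm(
  steps=[
    [0.45,-0.02,0.68,-0.005,0.002,-0.002,0],
    [0.45,0,0.5,0,0,0,0],
    [0.45,0,0.0,0,0,0,0],
    [0.45,0,0,0,0,0,0],
  ],
)

```text
t: 3.08
eef_pos: [598.5, -186.8, 69.3]
tool_rot: [[-0.183, 0.008, 0.983], [-0.983, -0.003, -0.183], [0.002, -1.0, 0.009]]
wrist_force: [0.4, 0.5, 1.0]
opening: 39.8
```

```bash
python3 go.py 596.2 -185.3 55 -0.182 0.45
```

```text
t 3.075 [ 598.5 -186.8   69.3] az -0.184 F [0.4 0.5 1. ] open 39.8 tilt [ 0.008 -0.003 -1.   ]
dist [ -2.3   1.5 -14.3] turn [-0.009 -0.002  0.002] n 1
[[0.45, -0.019, 0.238, -0.044, -0.009, -0.002, 0.002]]
```

jog_arm(
  steps=[
    [0.45,-0.02,0.23,-0.044,-0.009,-0.002,0.002],
    [0.45,0,0,0,0,0,0],
    [0.45,0,0,0,0,0,0],
  ],
)

```text
t: 3.45
eef_pos: [597.0, -185.6, 57.2]
tool_rot: [[-0.18, 0.003, 0.984], [-0.984, -0.001, -0.18], [0.001, -1.0, 0.003]]
wrist_force: [0.1, 0.4, -0.1]
opening: 39.5
```

```bash
python3 go.py 596.2 -185.3 55 -0.182 0.45
```

```text
t 3.45 [ 597.  -185.6   57.2] az -0.181 F [ 0.1  0.4 -0.1] open 39.5 tilt [ 0.003 -0.001 -1.   ]
dist [-0.8  0.3 -2.2] turn [-0.003  0.001  0.001] n 1
[[0.45, -0.002, 0.036, -0.015, -0.003, 0.001, 0.001]]
```

jog_arm(
  steps=[
    [0.45,0,0.04,-0.013,-0.003,0,0],
    [0,0,0,0,0,0,0],
    [0,0,0,0,0,0,0],
    [0,0,0,0,0,0,0],
    [0,0,0,0,0,0,0],
  ],
)

```text
t: 4.08
eef_pos: [596.4, -185.6, 55.1]
tool_rot: [[-0.18, 0.0, 0.984], [-0.984, -0.001, -0.18], [0.001, -1.0, 0.0]]
wrist_force: [-0.7, -0.5, -0.3]
opening: 15.3
```

```bash
python3 go.py 596.2 -185.3 55 -0.182 0.45; python3 go.py 596.2 -185.3 212 -0.182 0 50
```

```text
t 4.075 [ 596.4 -185.6   55.1] az -0.181 F [-0.7 -0.5 -0.3] open 15.3 tilt [ 0.    -0.001 -1.   ]
dist [-0.2  0.3 -0.1] turn [-0.     0.001  0.001] n 1
[[0.45, -0.004, 0.002, -0.004, 0.0, 0.001, 0.001]]
t 4.075 [ 596.4 -185.6   55.1] az -0.181 F [-0.7 -0.5 -0.3] open 15.3 tilt [ 0.    -0.001 -1.   ]
dist [ -0.2   0.3 156.9] turn [-0.     0.001  0.001] n 4
[[0.0, 0.0, -0.654, -0.001, 0.0, 0.0, 0.0], [0.0, -0.001, -0.654, -0.001, 0.0, 0.0, 0.0], [0.0, -0.001, -0.654, -0.001, 0.0, 0.0, 0.0], [0.0, -0.001, -0.654, -0.001, 0.0, 0.0, 0.0]]
```

jog_arm(
  steps=[
    [0,0,-0.3,0,0,0,0],
    [0,0,-0.4,0,0,0,0],
    [0,0,-0.6,0,0,0,0],
    [0,0,-0.7,0,0,0,0],
    [0,0,-0.6,0,0,0,0],
  ],
)

```text
t: 4.7
eef_pos: [595.4, -185.0, 212.4]
tool_rot: [[-0.181, -0.006, 0.984], [-0.984, 0.002, -0.181], [-0.001, -1.0, -0.006]]
wrist_force: [-0.2, 0.1, 0.2]
opening: 15.3
```

```bash
python3 go.py 590 10 210 0.094 0 45;
```

```text
t 4.7 [ 595.4 -185.   212.4] az -0.182 F [-0.2  0.1  0.2] open 15.3 tilt [-0.006  0.002 -1.   ]
dist [ -5.4 195.   -2.4] turn [ 0.006 -0.276 -0.002] n 5
[[0.0, -0.636, 0.01, -0.135, 0.001, -0.055, 0.0], [0.0, -0.642, 0.009, -0.1, 0.001, -0.055, 0.0], [0.0, -0.647, 0.009, -0.064, 0.001, -0.055, 0.0], [0.0, -0.649, 0.009, -0.029, 0.001, -0.055, 0.0], [0.0, -0.65, 0.008, 0.007, 0.001, -0.055, 0.0]]
```

jog_arm(
  steps=[
    [0,-0.9,0,-0.13,0.001,-0.055,0],
    [0,-0.9,0,-0.1,0.001,-0.055,0],
    [0,-0.9,0,-0.06,0.001,-0.055,0],
    [0,-0.9,0,-0.03,0.001,-0.055,0],
    [0,-0.9,0,0,0.001,-0.055,0],
  ],
)

```text
t: 5.32
eef_pos: [596.2, 89.6, 215.7]
tool_rot: [[0.095, 0.006, 0.995], [-0.995, -0.001, 0.095], [0.001, -1.0, 0.006]]
wrist_force: [0.7, -0.2, -0.4]
opening: 15.3
```

jog_arm(
  steps=[
    [0,-0.3,0,0.07,0,0,0],
    [0,0,0,0,0,0,0],
    [0,0,0,0,0,0,0],
  ],
)

```text
t: 5.7
eef_pos: [598.4, 110.0, 215.7]
tool_rot: [[0.098, 0.006, 0.995], [-0.995, -0.001, 0.098], [0.002, -1.0, 0.006]]
wrist_force: [0.8, 0.0, -0.2]
opening: 15.5
```

```bash
python3 go.py 598 198.5 210 0.094 0 45;python3 - <<'E'
from h import *
from plant import r,camera
s=r.get_state();c=camera("wrist");c["s"]=s;pickle.dump(c,open("w3.pkl","wb"))
cv2.imwrite("pics/w3.png",c["img"][:,:,::-1])
E
```

```text
t 5.7 [598.4 110.  215.7] az 0.098 F [ 0.8  0.  -0.2] open 15.5 tilt [ 0.006 -0.001 -1.   ]
dist [-0.4 88.5 -5.7] turn [-0.006  0.004  0.002] n 2
[[0.0, -0.734, 0.046, 0.069, -0.003, 0.002, 0.001], [0.0, -0.735, 0.047, 0.067, -0.003, 0.002, 0.001]]
```

View pics/w3.png

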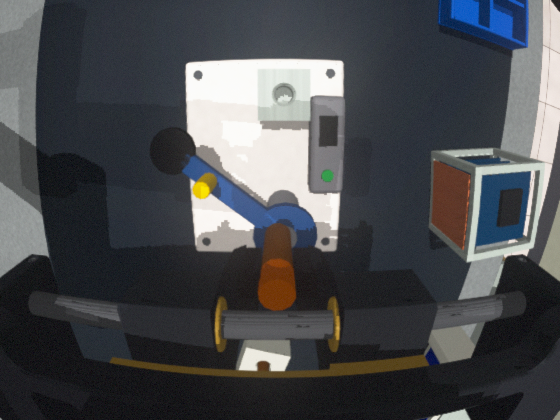

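The well mouth is at about (284,94), the post top at (201,189) and the pad at (172,150). The vial is held upright below the gripper. Next I'll refine the well position.

```bash
python3 - <<'E'
from h import *
c=pickle.load(open("w3.pkl","rb"));W=wcloud(c)
cv2.imwrite("pics/w3z.png",cv2.resize(c["img"][60:130,245:325,::-1],None,fx=8,fy=8,interpolation=cv2.INTER_CUBIC))
for nm,u,v,z in [("well",284,94,50.),("post",201,189,137.),("pad",172,150,105.),("hub",287,225,110.)]: print(nm,wplane(c,[u],[v],z).round(1),W[v,u].round(1))
q=abs(W[...,2]-50)<4; q[130:]=0;q[:,:245]=0;q[:,325:]=0
v,u=np.nonzero(q);print(cv2.minAreaRect(wplane(c,u,v,50.)[:,:2].astype(np.float32)))
q=abs(W[...,2]-15)<4; q[260:]=0;q[:,:170]=0;q[:,360:]=0
v,u=np.nonzero(q);print(cv2.minAreaRect(wplane(c,u,v,15.)[:,:2].astype(np.float32)))
print("block z",np.nanmedian(W[80:85,265:305,2]),np.nanmedian(W[110:116,265:305,2]))
E
```

```text
well [[596.3 198.2  50. ]] [597.  199.3  19.2]
post [[541.1 122.8 137. ]] [541.4 123.2 138.3]
pad [[508.  144.7 105. ]] [508.2 144.7 105.4]
hub [[608.3  90.9 110. ]] [608.6  89.3 105.9]
((601.6465454101562, 198.85000610351562), (61.861724853515625, 50.09398651123047), 5.833006381988525)
((582.7857055664062, 127.15455627441406), (169.28819274902344, 218.63719177246094), 5.865231990814209)
block z 50.36791322422596 50.4761952055361
```

View pics/w3z.png

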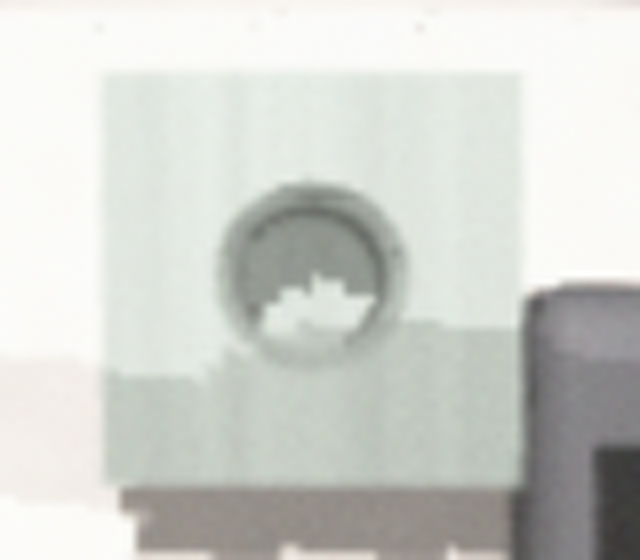

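```bash
python3 go.py 595.9 198.4 212 0.098 0 45
```

```text
t 5.75 [598.5 109.8 215.7] az 0.098 F [ 0.  -0.1  0.2] open 15.2 tilt [ 0.006 -0.001 -1.   ]
dist [-2.6 88.6 -3.7] turn [-0.006 -0.     0.002] n 2
[[0.0, -0.737, 0.03, 0.051, -0.003, 0.0, 0.001], [0.0, -0.737, 0.03, 0.051, -0.003, 0.0, 0.001]]
```

jog_arm(
  steps=[
    [0,-0.74,0.03,0.05,-0.003,0,0.001],
    [0,-0.74,0.03,0.05,-0.003,0,0.001],
    [0,0,0,0,0,0,0],
    [0,0,0,0,0,0,0],
  ],
)

```text
t: 6.25
eef_pos: [597.7, 194.4, 211.7]
tool_rot: [[0.088, -0.0, 0.996], [-0.996, -0.001, 0.088], [0.001, -1.0, -0.001]]
wrist_force: [0.2, -0.8, -0.6]
opening: 15.2
```

```bash
python3 go.py 595.9 198.4 112 0.098 0 45
```

```text
t 6.25 [597.7 194.4 211.7] az 0.088 F [ 0.2 -0.8 -0.6] open 15.2 tilt [-0.    -0.001 -1.   ]
dist [ -1.8   4.  -99.7] turn [ 0.001 -0.01   0.001] n 3
[[0.0, -0.023, 0.554, -0.007, 0.0, -0.003, 0.0], [0.0, -0.023, 0.554, -0.008, 0.0, -0.003, 0.0], [0.0, -0.023, 0.554, -0.008, 0.0, -0.003, 0.0]]
```

jog_arm(
  steps=[
    [0,-0.025,0.5,-0.01,0,-0.003,0],
    [0,-0.025,0.5,-0.01,0,-0.003,0],
    [0,-0.025,0.5,-0.01,0,-0.003,0],
    [0,0,0,0,0,0,0],
    [0,0,0,0,0,0,0],
  ],
)

```text
t: 6.88
eef_pos: [598.1, 191.0, 122.0]
tool_rot: [[0.088, 0.004, 0.996], [-0.996, -0.001, 0.088], [0.002, -1.0, 0.004]]
wrist_force: [-0.0, 0.3, 0.5]
opening: 15.0
```

```bash
python3 go.py 595.9 198.4 100 0.098 0 45;python3 - <<'E'
from h import *
from plant import r,camera
s=r.get_state();c=camera("wrist");c["s"]=s;pickle.dump(c,open("w4.pkl","wb"))
cv2.imwrite("pics/w4.png",c["img"][:,:,::-1])
W=wcloud(c)
c=camera("scene");cv2.imwrite("pics/s4.png",cv2.resize(c["img"][180:290,260:400,::-1],None,fx=5,fy=5,interpolation=cv2.INTER_CUBIC))
E
```

```text
t 6.875 [598.1 191.  122. ] az 0.088 F [-0.   0.3  0.5] open 15.0 tilt [ 0.004 -0.001 -1.   ]
dist [ -2.2   7.4 -22. ] turn [-0.004 -0.01   0.002] n 1
[[0.0, -0.126, 0.366, -0.026, -0.004, -0.01, 0.002]]
```

View pics/w4.png

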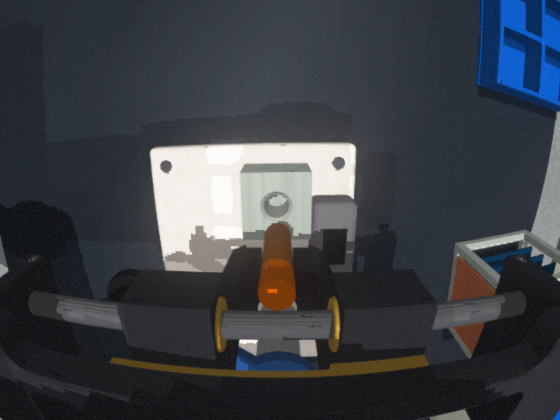

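View pics/s4.png

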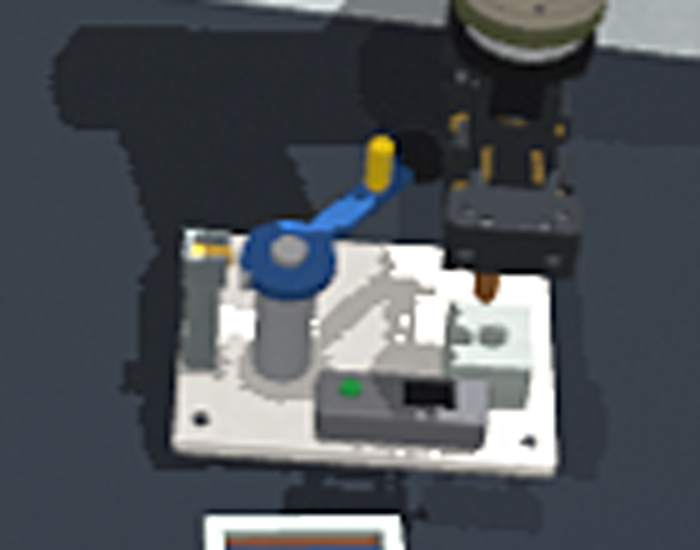

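```bash
python3 - <<'E'
from h import *
c=pickle.load(open("w4.pkl","rb"));W=wcloud(c)
cv2.imwrite("pics/w4z.png",cv2.resize(c["img"][155:315,220:330,::-1],None,fx=5,fy=5,interpolation=cv2.INTER_CUBIC)[:600])
q=(abs(W[...,2]-50)<3);q[260:]=0;q[:,:230]=0;q[:,322:]=0;v,u=np.nonzero(q);P=W[q];print(u.min(),u.max(),v.min(),v.max())
print("well",wplane(c,[276],[204.5],50.))
for z in (82,85): pass
for v in range(222,305,6): print(v,c["img"][v,278],W[v,278].round(1))
E
```

```text
240 311 171 239
well [[595.97556196 199.53345521  50.        ]]
222 [113 115 108] [598.5 186.7  50.3]
228 [100  71  51] [597.2 199.4  94.1]
234 [98 67 46] [597.1 199.3 102.7]
240 [98 68 41] [597.1 199.5 111.3]
246 [98 63 38] [597.1 199.3 118.4]
252 [97 62 36] [597.  199.8 126.3]
258 [114  63  28] [597.  199.3 131.7]
264 [144  71  18] [596.9 200.3 139.7]
270 [112  57  22] [596.9 199.8 144.3]
276 [112  56  16] [596.9 200.  149.9]
282 [123  63  19] [597.  197.9 151.3]
288 [122  59  11] [597.2 196.3 153.5]
294 [118  56   5] [597.4 193.6 153.9]
300 [122  60  17] [597.8 189.1 151.8]
```

View pics/w4z.png

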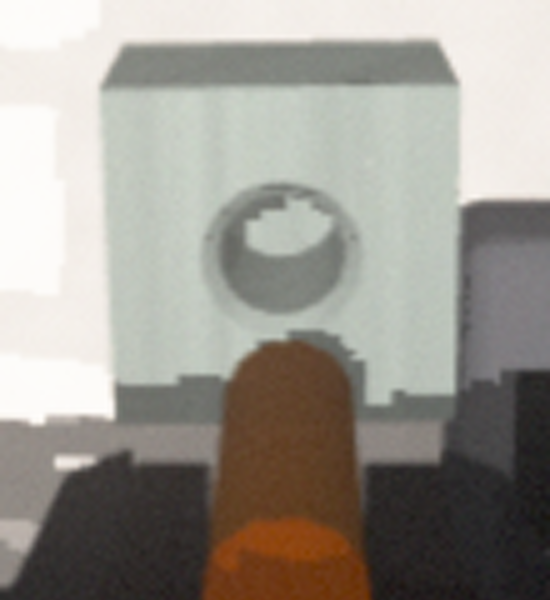

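jog_arm(
  steps=[
    [0,-0.12,0.1,-0.016,-0.004,-0.003,0.001],
    [0,-0.02,0,0,0,0,0],
    [0,0,0,0,0,0,0],
  ],
)

```text
t: 7.35
eef_pos: [596.7, 200.4, 117.2]
tool_rot: [[0.092, 0.002, 0.996], [-0.996, -0.0, 0.092], [0.0, -1.0, 0.002]]
wrist_force: [0.7, -0.6, -0.1]
opening: 14.9
```

```bash
python3 go.py 596.5 198.2 100 0.09 0 45
```

```text
t 7.35 [596.7 200.4 117.2] az 0.092 F [ 0.7 -0.6 -0.1] open 14.9 tilt [ 0.002 -0.    -1.   ]
dist [ -0.2  -2.2 -17.2] turn [-0.002  0.002  0.   ] n 1
[[0.0, 0.037, 0.287, -0.007, -0.002, 0.002, 0.0]]
```

jog_arm(
  steps=[
    [0,0.03,0.25,-0.005,-0.002,0,0],
    [0,0,0,0,0,0,0],
    [0,0,0,0,0,0,0],
  ],
)

```text
t: 7.72
eef_pos: [596.4, 198.4, 100.8]
tool_rot: [[0.092, -0.0, 0.996], [-0.996, -0.001, 0.092], [0.0, -1.0, -0.001]]
wrist_force: [0.1, 0.2, -0.2]
opening: 15.4
```

```bash
python3 go.py 596.5 198.2 92 0.09 0 45
```

```text
t 7.725 [596.4 198.4 100.8] az 0.092 F [ 0.1  0.2 -0.2] open 15.4 tilt [-0.    -0.001 -1.   ]
dist [ 0.1 -0.2 -8.8] turn [0.001 0.002 0.   ] n 1
[[0.0, 0.004, 0.147, 0.002, 0.001, 0.002, 0.0]]
```

jog_arm(
  steps=[
    [0,0,0.15,0,0,0,0],
    [0,0,0.12,0,0,0,0],
    [0,0,0,0,0,0,0],
  ],
)

```text
t: 8.1
eef_pos: [596.3, 198.4, 83.3]
tool_rot: [[0.092, -0.001, 0.996], [-0.996, -0.001, 0.092], [0.0, -1.0, -0.001]]
wrist_force: [0.0, -0.2, -0.1]
opening: 15.3
```

```bash
python3 go.py 596.5 198.2 60 0.09 0 45
```

```text
t 8.1 [596.3 198.4  83.3] az 0.092 F [ 0.  -0.2 -0.1] open 15.3 tilt [-0.001 -0.001 -1.   ]
dist [  0.2  -0.2 -23.3] turn [0.001 0.002 0.   ] n 1
[[0.0, 0.003, 0.389, 0.003, 0.001, 0.002, 0.0]]
```

It is 7 mm into the well with no side force. Continuing down.

jog_arm(
  steps=[
    [0,0,0.15,0,0,0,0],
    [0,0,0.13,0,0,0,0],
    [0,0,0,0,0,0,0],
  ],
)

```text
t: 8.48
eef_pos: [596.3, 198.3, 65.3]
tool_rot: [[0.092, -0.001, 0.996], [-0.996, -0.001, 0.092], [0.001, -1.0, -0.001]]
wrist_force: [0.6, -0.2, -0.6]
opening: 15.7
```

```bash
python3 go.py 596.5 198.2 60 0.09 0 45
```

```text
t 8.475 [596.3 198.3  65.3] az 0.092 F [ 0.6 -0.2 -0.6] open 15.7 tilt [-0.001 -0.001 -1.   ]
dist [ 0.2 -0.1 -5.3] turn [0.001 0.002 0.001] n 1
[[0.0, 0.002, 0.088, 0.003, 0.001, 0.002, 0.001]]
```

jog_arm(
  steps=[
    [0,0,0.07,0,0,0,0],
    [0,0,0.03,0,0,0,0],
    [0,0,0,0,0,0,0],
  ],
)

```text
t: 8.85
eef_pos: [596.8, 198.4, 60.1]
tool_rot: [[0.092, 0.001, 0.996], [-0.996, -0.0, 0.092], [0.0, -1.0, 0.001]]
wrist_force: [-0.3, -0.6, -0.3]
opening: 15.6
```

```bash
python3 go.py 596.5 198.2 60 0.09 0 45
```

```text
t 8.85 [596.8 198.4  60.1] az 0.092 F [-0.3 -0.6 -0.3] open 15.6 tilt [ 0.001 -0.    -1.   ]
dist [-0.3 -0.2 -0.1] turn [-0.001  0.002  0.   ] n 1
[[0.0, 0.003, 0.002, -0.005, -0.001, 0.002, 0.0]]
```

jog_arm(
  steps=[
    [0,0,0.02,0,0,0,0],
    [0.4,0,0,0,0,0,0],
    [0.4,0,0,0,0,0,0],
    [0.4,0,0,0,0,0,0],
    [0.4,0,0,0,0,0,0],
  ],
)

```text
t: 9.48
eef_pos: [597.2, 198.5, 59.7]
tool_rot: [[0.092, 0.003, 0.996], [-0.996, -0.0, 0.092], [0.0, -1.0, 0.003]]
wrist_force: [-0.9, 0.1, 0.6]
opening: 35.2
```

```bash
python3 go.py 596.5 198.2 160 0.09 0.4 45;python3 - <<'E'
from h import *
from plant import r,camera
s=r.get_state();c=camera("wrist");c["s"]=s
W=wcloud(c);cv2.imwrite("pics/w5.png",c["img"][:,:,::-1]);print(np.nanmax(W[225:300,270:285,2]))
E
```

```text
t 9.475 [597.2 198.5  59.7] az 0.092 F [-0.9  0.1  0.6] open 35.2 tilt [ 0.003 -0.    -1.   ]
dist [ -0.7  -0.3 100.3] turn [-0.003  0.002  0.   ] n 3
[[0.4, 0.002, -0.557, -0.003, -0.001, 0.001, 0.0], [0.4, 0.002, -0.557, -0.003, -0.001, 0.001, 0.0], [0.4, 0.002, -0.557, -0.004, -0.001, 0.001, 0.0]]
92.29170839746016
```

View pics/w5.png

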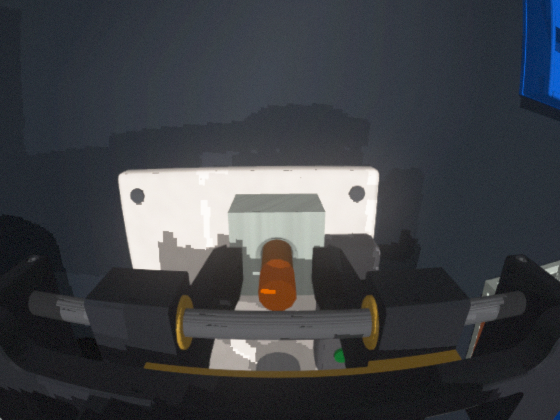

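The vial is released and standing in the well. I'll lift straight up and check its height.

jog_arm(
  steps=[
    [0.4,0,-0.4,-0.01,-0.002,0,0],
    [0.4,0,-0.6,0,0,0,0],
    [0.4,0,-0.7,0,0,0,0],
    [0.4,0,-0.7,0,0,0,0],
    [0.4,0,0,0,0,0,0],
  ],
)

```text
t: 10.15
eef_pos: [596.2, 198.4, 207.1]
tool_rot: [[0.092, -0.002, 0.996], [-0.996, -0.001, 0.092], [0.0, -1.0, -0.002]]
wrist_force: [-0.4, -0.8, -0.6]
opening: 35.3
```

```bash
python3 - <<'E'
from h import *
from plant import r,camera
s=r.get_state();c=camera("wrist");c["s"]=s;pickle.dump(c,open("w6.pkl","wb"))
W=wcloud(c);cv2.imwrite("pics/w6.png",c["img"][:,:,::-1])
hsv=cv2.cvtColor(c["img"],cv2.COLOR_RGB2HSV);H,S,V=[hsv[...,i].astype(int) for i in range(3)]
m=(H>3)&(H<20)&(S>150)&(abs(W[...,0]-597)<15)&(abs(W[...,1]-198)<15)&(W[...,2]>84)
P=W[m];print(len(P),np.median(P,0),P.min(0),P.max(0))
c=camera("top");cv2.imwrite("pics/t6.png",cv2.resize(c["img"][150:220,190:280,::-1],None,fx=6,fy=6,interpolation=cv2.INTER_CUBIC))
E
python3 go.py 541 122 165 0.99 0.4
```

```text
289 [595.99326956 200.14850396  90.44707301] [588.88777768 191.21393967  84.09874273] [603.67508407 207.3681801   92.408575  ]
t 10.25 [595.  198.2 203.3] az 0.092 F [-0.1 -0.7 -0.2] open 35.0 tilt [-0.008 -0.002 -1.   ]
dist [-54.  -76.2 -38.3] turn [ 0.008 -0.898 -0.003] n 5
[[0.4, 0.236, 0.13, -0.201, 0.002, -0.18, -0.001], [0.4, 0.196, 0.129, -0.24, 0.002, -0.18, -0.001], [0.4, 0.15, 0.129, -0.272, 0.002, -0.18, -0.001], [0.4, 0.099, 0.129, -0.295, 0.002, -0.18, -0.001], [0.4, 0.045, 0.128, -0.308, 0.002, -0.18, -0.001]]
```

View pics/w6.png

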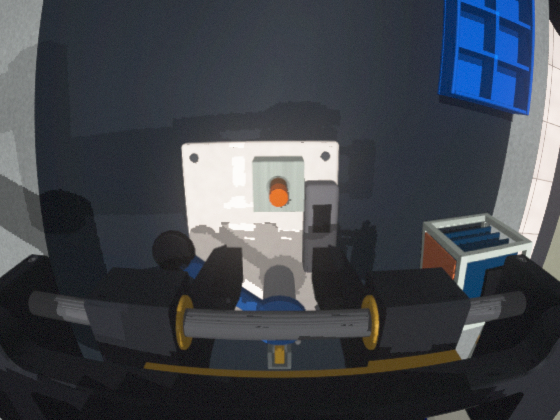

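View pics/t6.png

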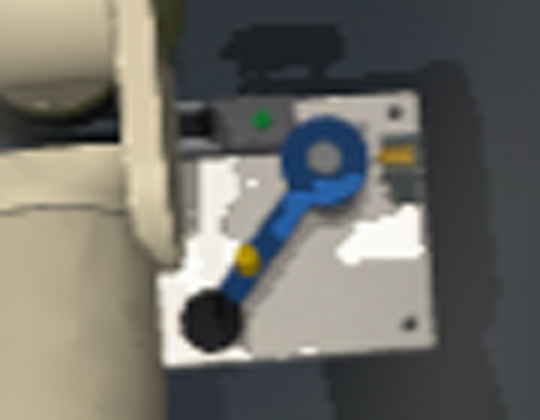

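The vial top is at 90.4 mm (expected 90), so it is fully seated, and the arm is still open. Now I'll move to the post.

jog_arm(
  steps=[
    [0.4,0.24,0.1,-0.2,0.002,-0.18,0],
    [0.4,0.2,0.1,-0.24,0.002,-0.18,0],
    [0.4,0.15,0.1,-0.27,0.002,-0.18,0],
    [0.4,0.1,0.1,-0.3,0.002,-0.18,0],
    [0.4,0.05,0.1,-0.31,0.002,-0.18,0],
  ],
)

```text
t: 10.88
eef_pos: [537.4, 118.9, 164.1]
tool_rot: [[0.853, -0.015, 0.522], [-0.522, 0.003, 0.853], [-0.015, -1.0, -0.005]]
wrist_force: [-0.9, 0.6, 0.3]
opening: 35.3
```

jog_arm(
  steps=[
    [0.4,0,0,0,0,0,0],
    [0.4,0,0,0,0,0,0],
  ],
)

```text
t: 11.12
eef_pos: [536.4, 118.6, 162.0]
tool_rot: [[0.849, -0.02, 0.528], [-0.528, 0.003, 0.849], [-0.018, -1.0, -0.008]]
wrist_force: [0.7, 0.1, 0.6]
opening: 35.2
```

```bash
python3 go.py 541 122.4 150 1.0 0.4;python3 - <<'E'
from h import *
from plant import r,camera
s=r.get_state();c=camera("wrist");c["s"]=s
W=wcloud(c);cv2.imwrite("pics/w7.png",c["img"][:,:,::-1])
hsv=cv2.cvtColor(c["img"],cv2.COLOR_RGB2HSV);H,S,V=[hsv[...,i].astype(int) for i in range(3)]
m=(abs(W[...,0]-541)<15)&(abs(W[...,1]-122)<15)&(abs(W[...,2]-137)<4)
P=W[m];print(len(P),np.median(P,0),(P.min(0)+P.max(0))/2)
E
```

```text
t 11.125 [536.4 118.6 162. ] az 1.015 F [0.7 0.1 0.6] open 35.2 tilt [-0.02   0.003 -1.   ]
dist [  4.6   3.8 -12. ] turn [ 0.008  0.015 -0.018] n 1
[[0.4, 0.036, 0.199, 0.095, 0.008, 0.015, -0.018]]
444 [539.69176826 122.2192531  137.13690315] [540.40964791 121.88455912 136.05737493]
```

View pics/w7.png

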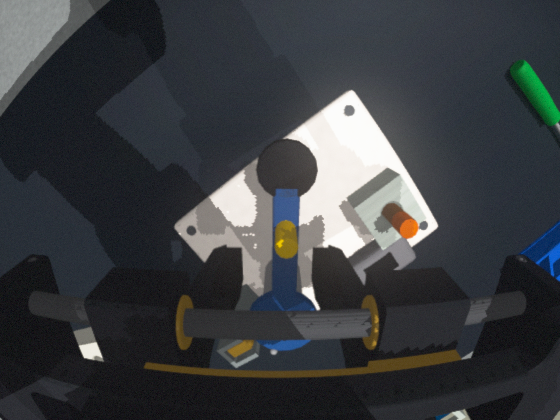

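The post top is at (540.3, 122.2, 137) and the bar lines up with the jaw plane. I'll centre on it and descend.

jog_arm(
  steps=[
    [0.4,0.03,0.1,0.09,0.008,0.015,-0.018],
    [0.4,0,0,0,0,0,0],
    [0.4,0,0,0,0,0,0],
  ],
)

```text
t: 11.55
eef_pos: [541.4, 123.8, 155.2]
tool_rot: [[0.84, 0.001, 0.542], [-0.542, 0.0, 0.84], [0.001, -1.0, 0.001]]
wrist_force: [-0.1, -0.2, 1.0]
opening: 35.3
```

```bash
python3 go.py 540.3 122.2 110 1.0 0.4
```

```text
t 11.55 [541.4 123.8 155.2] az 0.998 F [-0.1 -0.2  1. ] open 35.3 tilt [ 0.001  0.    -1.   ]
dist [ -1.1  -1.6 -45.2] turn [-0.001 -0.002  0.001] n 1
[[0.4, -0.002, 0.753, -0.033, -0.001, -0.002, 0.001]]
```

jog_arm(
  steps=[
    [0.4,0,0.35,-0.03,0,0,0],
    [0.4,0,0.35,0,0,0,0],
    [0.4,0,0,0,0,0,0],
    [0.4,0,0,0,0,0,0],
  ],
)

```text
t: 12.05
eef_pos: [541.4, 122.5, 113.8]
tool_rot: [[0.84, 0.004, 0.543], [-0.543, 0.0, 0.84], [0.003, -1.0, 0.002]]
wrist_force: [-0.5, 0.5, 1.4]
opening: 35.2
```

```bash
python3 go.py 540.3 122.2 110 1.0 0.4
```

```text
t 12.05 [541.4 122.5 113.8] az 0.997 F [-0.5  0.5  1.4] open 35.2 tilt [ 0.004  0.    -1.   ]
dist [-1.1 -0.3 -3.8] turn [-0.002 -0.003  0.003] n 1
[[0.4, -0.013, 0.064, -0.015, -0.002, -0.003, 0.003]]
```

jog_arm(
  steps=[
    [0.4,-0.01,0.05,-0.015,0,0,0],
    [0,0,0,0,0,0,0],
    [0,0,0,0,0,0,0],
    [0,0,0,0,0,0,0],
    [0,0,0,0,0,0,0],
  ],
)

```text
t: 12.68
eef_pos: [541.0, 122.0, 112.3]
tool_rot: [[0.84, 0.007, 0.543], [-0.543, 0.0, 0.84], [0.006, -1.0, 0.004]]
wrist_force: [0.2, 0.0, -1.3]
opening: 12.8
```

```bash
cat > arc.py <<'E'
import sys
from h import *
from plant import r
s=r.get_state();p=np.array(s["eef_pos"]);h=np.array([608.2,79.0]);d=p[:2]-h
az=np.arctan2(s["tool_rot"][1][2],s["tool_rot"][0][2])
th=np.deg2rad(147.3)-np.arctan2(d[1],d[0]);print("t",s["t"],"p",p.round(1),"theta",th.round(3),"rad",np.hypot(*d).round(1),"az",az.round(3),"az-theta frame",(az+th).round(3),"F",np.round(s["wrist_force"],1),"open",round(float(s["opening"]),1))
cur=dict(s)
n=int(sys.argv[2]);t1=float(sys.argv[1])
R0=np.array(s["tool_rot"]);pp=p.copy()
for i in range(1,n+1):
    t=th+(t1-th)*i/n;f=np.deg2rad(147.3)-t
    q=np.array([*(h+80*np.array([np.cos(f),np.sin(f)])),112.])
    dt=(t1-th)/n; R=R0@Ro.from_rotvec([0,dt*(i-1),0]).as_matrix()
    print([0]+np.round(R.T@(q-pp)/60,3).tolist()+[0,round(dt,3),0]);pp=q
E
python3 arc.py 0.5 5
```

```text
t 12.675 p [541.  122.  112.3] theta -0.001 rad 79.8 az 0.997 az-theta frame 0.996 F [ 0.2  0.  -1.3] open 12.8
[0, 0.003, 0.006, 0.133, 0, np.float64(0.1), 0]
[0, 0.006, 0.001, 0.133, 0, np.float64(0.1), 0]
[0, 0.006, 0.001, 0.133, 0, np.float64(0.1), 0]
[0, 0.006, 0.001, 0.133, 0, np.float64(0.1), 0]
[0, 0.006, 0.001, 0.133, 0, np.float64(0.1), 0]
```

The post is pinched, at 12.8 mm opening and theta ≈ 0. Now I'll push along the arc.

jog_arm(
  steps=[
    [0,0.006,0,0.133,0,0.1,0],
    [0,0.006,0,0.133,0,0.1,0],
    [0,0.006,0,0.133,0,0.1,0],
  ],
)

```text
t: 13.05
eef_pos: [555.4, 138.9, 112.3]
tool_rot: [[0.635, 0.002, 0.772], [-0.772, -0.003, 0.635], [0.004, -1.0, -0.0]]
wrist_force: [-2.0, -2.7, 1.3]
opening: 12.8
```

```bash
python3 arc.py 0.5 3
```

```text
t 13.05 p [555.4 138.9 112.3] theta 0.278 rad 79.9 az 0.688 az-theta frame 0.966 F [-2.  -2.7  1.3] open 12.8
[0, -0.002, 0.004, 0.099, 0, np.float64(0.074), 0]
[0, 0.0, 0.0, 0.099, 0, np.float64(0.074), 0]
[0, 0.0, 0.0, 0.099, 0, np.float64(0.074), 0]
```

jog_arm(
  steps=[
    [0,0.004,0,0.133,0,0.09,0],
    [0,0.004,0,0.133,0,0.09,0],
    [0,0.004,0,0.133,0,0.09,0],
  ],
)

```text
t: 13.42
eef_pos: [574.0, 151.3, 112.2]
tool_rot: [[0.399, -0.004, 0.917], [-0.917, -0.006, 0.399], [0.004, -1.0, -0.005]]
wrist_force: [-4.9, -4.2, 3.6]
opening: 13.5
```

```bash
python3 arc.py 0.87 3
```

```text
t 13.425 p [574.  151.3 112.2] theta 0.558 rad 80.0 az 0.41 az-theta frame 0.968 F [-4.9 -4.2  3.6] open 13.5
[0, 0.003, 0.003, 0.139, 0, np.float64(0.104), 0]
[0, 0.003, -0.001, 0.139, 0, np.float64(0.104), 0]
[0, 0.003, -0.001, 0.139, 0, np.float64(0.104), 0]
```

jog_arm(
  steps=[
    [0,0.005,0,0.14,0,0.1,0],
    [0,0.005,0,0.14,0,0.1,0],
    [0,0.005,0,0.12,0,0.09,0],
  ],
)

```text
t: 13.8
eef_pos: [594.7, 158.0, 112.2]
tool_rot: [[0.112, -0.011, 0.994], [-0.994, -0.007, 0.112], [0.006, -1.0, -0.012]]
wrist_force: [-4.3, -1.1, 1.9]
opening: 13.3
```

```bash
python3 arc.py 0.88 1
```

```text
t 13.8 p [594.7 158.  112.2] theta 0.83 rad 80.1 az 0.112 az-theta frame 0.943 F [-4.3 -1.1  1.9] open 13.3
[0, -0.0, 0.003, 0.066, 0, np.float64(0.05), 0]
```

jog_arm(
  steps=[
    [0,0,0,0.08,0,0.02,0],
    [0,0,0,0.02,0,0,0],
    [0,0,0,0,0,0,0],
  ],
)

```text
t: 14.18
eef_pos: [598.6, 158.6, 112.2]
tool_rot: [[0.095, -0.017, 0.995], [-0.995, -0.008, 0.095], [0.006, -1.0, -0.018]]
wrist_force: [-6.2, -0.3, 3.2]
opening: 12.8
```

```bash
python3 arc.py 0.88 1
```

```text
t 14.175 p [598.6 158.6 112.2] theta 0.88 rad 80.2 az 0.096 az-theta frame 0.976 F [-6.2 -0.3  3.2] open 12.8
[0, 0.003, 0.004, -0.0, 0, np.float64(-0.0), 0]
```

Theta is about 0.88 with a net push of about 6 N. Next I'll check the arm's hold and the vial in the images.

```bash
python3 - <<'E'
from h import *
from plant import r,camera
c=camera("scene");cv2.imwrite("pics/s8.png",cv2.resize(c["img"][170:290,160:400,::-1],None,fx=3.3,fy=3.3,interpolation=cv2.INTER_CUBIC))
s=r.get_state();c=camera("wrist");c["s"]=s;cv2.imwrite("pics/w8.png",c["img"][:,:,::-1])
W=wcloud(c);m=(abs(W[...,0]-597)<32)&(abs(W[...,1]-198)<32)&(abs(W[...,2]-105)<4)&(c["img"].max(-1)<60)
P=W[m];print(len(P),P.size and (P.min(0)+P.max(0))/2)
E
python3 arc.py 0.88 1
```

```text
1778 [599.92801155 199.12269866 105.01485396]
t 14.275 p [598.6 158.6 112.2] theta 0.88 rad 80.2 az 0.096 az-theta frame 0.975 F [-6.1 -1.6  3.8] open 13.0
[0, 0.003, 0.004, 0.001, 0, np.float64(0.0), 0]
```

View pics/s8.png

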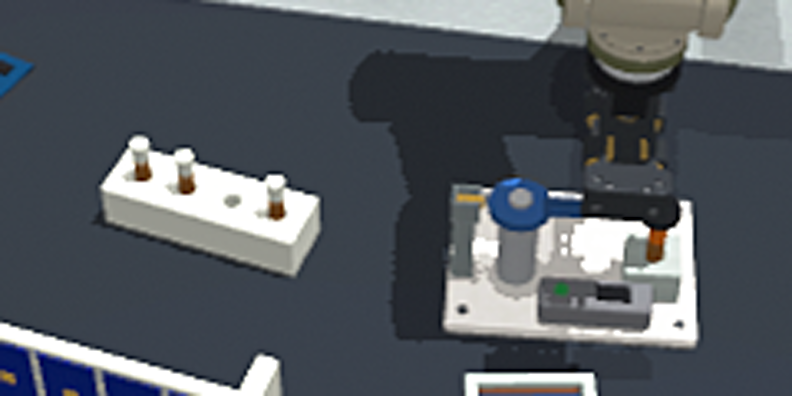

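View pics/w8.png

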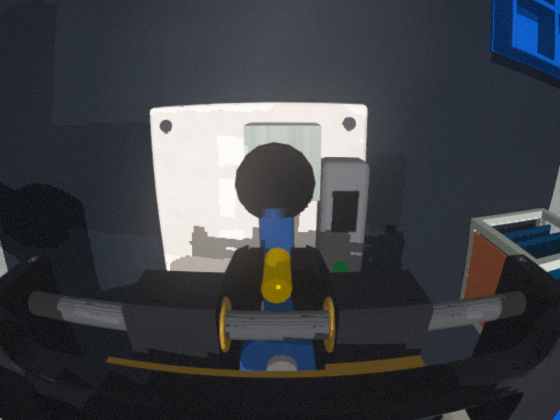

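The pad sits over the vial, the post is pinched, the three other vials are in the rack, and the pose isn't drifting. I'll let a little time pass on the last target, then hand in.

```bash
python3 - <<'E'
from plant import camera
for _ in range(8): camera("top")
E
python3 arc.py 0.88 1 && python3 -c "
from plant import workorder
print(workorder.close_job())"
```

```text
t 14.675 p [598.5 158.6 112.2] theta 0.879 rad 80.2 az 0.096 az-theta frame 0.975 F [-5.7 -0.5  3.2] open 13.2
[0, 0.003, 0.004, 0.001, 0, np.float64(0.001), 0]
the job is handed in; nothing more can be done
None
```

The orange-capped vial is in the mixer's well, and the gripper is holding the blue arm back over it. I handed the job in at about 14.7 s, and no verdict is reported.

- **Vial:** I took it from the rack, lowered it into the well with no notable side force, and let go. After lifting away, the wrist camera put its top at 90.4 mm, against the expected 90 mm for a fully seated vial. The arm was still open then.
- **Arm:** I pinched the yellow post and swung it along its arc past the click. My last reading, worked out from the gripper position, was about 0.88 rad. It stayed there for about half a second before hand-in, with about 6 N of net push.
- **Pad:** In the last pictures the black pad covers the vial. The measured pad centre was a few millimetres from the well centre, which fits the camera accuracy and an arm just short of 0.90 rad.
- **Bystanders:** The three white-capped vials are still in the rack. I never went near the screwdriver, bottle, jar or board, but I did not re-measure where they are.

None of my checks failed. The fixed cameras placed the well up to 3 mm from where the wrist camera did; I used the wrist value, and the smooth insertion supported it.

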